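Find the loose peg by its play

TASK

One of the three pegs in the wooden rack has worked loose. Take hold of the pegs by the head and gently rock them one by one to the left and then to the right along the row, as far as they give, until you feel which one has play, without shifting or lifting the rack. Then pull the loose peg out and stand it upright in the teal repair stand, shoulder fully down, leaving the firm pegs in the rack and the other things where they are.

Things in the scene. Friction and masses are not known exactly. Their poses are not given: they have to be found in the camera images.
- rack: Wooden peg rack (2.3 kg with its pegs) standing free on the table, kept in place by friction (it slides when pushed with 13 to 20 N, and tips when a firm end peg is pulled up hard): a 98 x 290 mm block whose flat top is 60 mm above the table, on a thin 120 x 330 mm foot board. Origin on the table under its middle; its y axis runs along the row of pegs (to the robot's left, yaw within 0.2 rad), x across the row away from the robot, z up.
- hole_1 (a point): Centre of the rack's right-hand (-y) hole, at the level of the rack's top (60 mm above the table); axes as the rack's. Holes are 95 mm apart. A firm peg itself yields less than 2 mm to the side at 8 N, and cannot be pulled out. The loose peg (one of the three) slides and rocks about 5 mm to either side under 1 or 2 N before it meets the wall, and lifts straight out.
- hole_2 (a point): Centre of the rack's middle hole, at the level of the rack's top (60 mm above the table); axes as the rack's. Holes are 95 mm apart. A firm peg itself yields less than 2 mm to the side at 8 N, and cannot be pulled out. The loose peg (one of the three) slides and rocks about 5 mm to either side under 1 or 2 N before it meets the wall, and lifts straight out.
- hole_3 (a point): Centre of the rack's left-hand (+y) hole, at the level of the rack's top (60 mm above the table); axes as the rack's. Holes are 95 mm apart. A firm peg itself yields less than 2 mm to the side at 8 N, and cannot be pulled out. The loose peg (one of the three) slides and rocks about 5 mm to either side under 1 or 2 N before it meets the wall, and lifts straight out.
- peg_1: Turned beech peg, in hole_1 at the start; 140 mm long, 0.12 kg; all three look alike. Origin on its axis at the underside of its 56 mm wide, 6 mm thick shoulder, which rests on the rack's top; z along the peg, upwards. Above: a 20 mm stem up to 45 mm, then a 28 mm thick cylindrical head from 45 to 90 mm with a red ring at its lower end. Below: a 20 mm shank ending in a 26 mm foot, reaching 50 mm down in the hole.
- peg_2: Turned beech peg, in hole_2 at the start; 140 mm long, 0.12 kg; all three look alike. Origin on its axis at the underside of its 56 mm wide, 6 mm thick shoulder, which rests on the rack's top; z along the peg, upwards. Above: a 20 mm stem up to 45 mm, then a 28 mm thick cylindrical head from 45 to 90 mm with a red ring at its lower end. Below: a 20 mm shank ending in a 26 mm foot, reaching 50 mm down in the hole.
- peg_3: Turned beech peg, in hole_3 at the start; 140 mm long, 0.12 kg; all three look alike. Origin on its axis at the underside of its 56 mm wide, 6 mm thick shoulder, which rests on the rack's top; z along the peg, upwards. Above: a 20 mm stem up to 45 mm, then a 28 mm thick cylindrical head from 45 to 90 mm with a red ring at its lower end. Below: a 20 mm shank ending in a 26 mm foot, reaching 50 mm down in the hole.
- peg_1_head (a point): Middle of the head of peg_1, on its axis, 68 mm above the shoulder's underside: the place to grip.
- peg_2_head (a point): Middle of the head of peg_2, on its axis, 68 mm above the shoulder's underside: the place to grip.
- peg_3_head (a point): Middle of the head of peg_3, on its axis, 68 mm above the shoulder's underside: the place to grip.
- stand: Teal repair stand that does not move: block 90 x 90 x 60 mm high with one round hole in its top, on a 110 mm square foot plate. Origin on the table under its middle.
- stand_hole (a point): Centre of the stand's hole at its top face, 60 mm above the table. The hole is 31 mm wide with a small chamfer and 54 mm deep: it takes the 26 mm foot of a peg, and the shoulder comes to rest on the top face.
- boat_1: Folded gold card boat, about 110 x 55 x 40 mm, bystander behind the stand; origin under its middle.
- boat_2: Folded gold card boat, about 110 x 55 x 40 mm, bystander in front of the rack; origin under its middle.
- glue: White glue bottle with orange cap, 52 mm wide, 120 mm tall, bystander; origin under its middle.
- tape: Roll of red tape lying flat, 90 mm wide, 24 mm high, bystander; origin under its middle.
Mind the look-alikes: they are no part of the job. Leave any green look-alike of the peg_1 alone. What is shaped like the peg_2 but pink is not meant.

How it is judged:
By the outcome, as a careful person would: the job done as asked, in the order asked, and still so for the second after the job is handed in, with the robot touching nothing.
It also fails if it takes over 70 s, if anything falls off the work surface, if the arm or the gripper's body presses on something with over 40 N, if the wrist force passes 120 N, or if a joint passes its speed limit or range.

ROBOT

A 7-joint arm with a two-finger parallel gripper is mounted at the origin on the work surface. World frame = base frame: x ahead of the robot, y to its left, z up, the work surface at z = 0. Lengths are in m, angles in rad, forces in N, time in s.
With the tool pointing down it reaches from about 0.4 to 0.875 m from the base axis. Payload 6.5 kg.
Tool frame: the origin (TCP) lies where the fingers leave the gripper's body, on its centre line; the fingertips stand 64 mm ahead of it and the grasp point (between the pads) lies 45 mm ahead of it (robot.finger_overhang is the distance from the TCP to the fingertips, in m); z points along the fingers, y is the direction in which the jaws open and shut (so a half turn about z gives the same grasp; the last joint's range is limited). The gripper opens to 88 mm and grips with 3 to 60 N. Pads are 18 mm wide; open, the fingers measure 123 mm over their backs; the gripper's body (75 mm by 187 mm) begins 45 mm behind the grasp point.
Start: joints at [-1.399, 0.536, -0.004, 1.538, 0.003, 1.067, -0.071], TCP at [0.153, 0.632, 0.303] pointing down, gripper open.
Joint ranges: [-2.7, 2.7], [-0.37, 2.16], [-1.27, 1.26], [0.24, 2.4], [-1.31, 4.45], [0.19, 1.91], [-2.76, 2.76]. Speed limits (rad/s): [2.39, 2.39, 3.14, 3.14, 3.14, 3.14, 3.14].

INTERFACE

Orientations are given as a unit quaternion [w, x, y, z].
In Python, from workcell import robot gives the robot as it stands. The module is installed in compiled form; this text tells all that it offers. Calls block until the motion is done:
- robot.movep(position, orientation): joint-space move of the TCP to a pose.
- robot.servo_line(position, rot=None, vel=0.15): straight line of the TCP; rot=None keeps the orientation; vel is the mean speed in m/s.
- robot.movej(angles): joint-space move.
- robot.command_gripper(opening, f_grip=None): finger opening in m; f_grip is the grip in N (None keeps the last); returns when the fingers have stopped.
- robot.wait(seconds).
- robot.inverse_kinematics(position, orientation): joint angles nearest the present ones, or None.
- robot.get_state(): the state.
- robot.get_image(name): name is "scene" or "side" or "wrist"; returns a dict with "pixels" (384x512x3 uint8, blue, green, red), "depth" (384x512 float32, m along the optical axis (not along the pixel's ray), 0 where there is no reading), "fx", "fy", "cx", "cy" (pixels), "origin" and "rotation" of the camera in the world; the wrist camera has in their place "T_tool_cam" (4x4, takes a point from camera to tool coordinates, whose origin is the TCP and whose axes are the flange's). Camera axes: x right, y down, z forward; pixel columns grow to the right and rows downward; lengths in m; the calibration is good to about 2 mm. A picture is of the moment at which its call begins: read the wrist's pose just before it.
A pose or a line that the arm cannot do raises robot.MotionError and nothing moves.
- robot.hand_in(): hands the job in, once; it reports no verdict.
The state is a dict: "clock": time; "joint_pos": joint angles; "qd": joint speeds; "joint_torque": joint torques, N m; "tool_pos": TCP position; "tool_rot": TCP orientation; "ft_force": force on the tool from outside, world axes, zero at the start; "ft_torque": the same for the moment, N m; "width": finger opening in m.
Only numpy, scipy, OpenCV 4.12 (cv2) and the standard library are available. Lean on these libraries where they do the work, as an engineer would, in place of code of your own. Each camera call takes 0.05 s, during which the arm holds its last target.

## Working session

There is one attempt and no reset: what is moved stays moved. The work goes in short steps, each a Python script; the robot and the scene stay as the last script left them, time stands still between calls to the robot, and variables do not carry over. Pictures are saved under pics/ and viewed, and the job is handed in when it is done.

```bash
mkdir -p pics; ls; cat > h.py <<'E'
import numpy as np, cv2
from workcell import robot
from scipy.spatial.transform import Rotation as R
def snap(n,f):
    im=robot.get_image(n); cv2.imwrite('pics/'+f,im['pixels']); np.savez('pics/'+f+'.npz',**{k:np.array(v) for k,v in im.items()}); return im
E
python3 - <<'E'
from h import *
s=robot.get_state(); print({k:np.round(v,3) for k,v in s.items()}, robot.finger_overhang)
for n in ('scene','side','wrist'):
    im=snap(n,n+'0.png')
    print(n,{k:np.round(v,3).tolist() for k,v in im.items() if k not in('pixels','depth')})
E
```

```text
pics
{'clock': np.float64(0.0), 'joint_pos': array([-1.399,  0.537, -0.004,  1.539,  0.003,  1.067, -0.071]), 'qd': array([-0.001,  0.001, -0.   ,  0.001, -0.001, -0.   , -0.001]), 'joint_torque': array([ 0.000e+00, -5.710e+01,  9.910e-01, -2.516e+01, -5.600e-02,
        1.800e-02,  0.000e+00]), 'tool_pos': array([0.153, 0.631, 0.302]), 'tool_rot': array([-0.   ,  0.119,  0.993, -0.001]), 'ft_force': array([-0.038,  0.732,  0.577]), 'ft_torque': array([ 0.015, -0.047,  0.02 ]), 'width': np.float64(0.088)} 0.064
scene {'fx': 428.806, 'fy': 428.806, 'cx': 267.829, 'cy': 200.237, 'origin': [1.186, 0.603, 0.653], 'rotation': [-0.181, 0.317, 0.818, -0.444]}
side {'fx': 489.634, 'fy': 489.634, 'cx': 251.115, 'cy': 194.095, 'origin': [0.378, -1.046, 0.662], 'rotation': [-0.51, 0.853, -0.092, 0.051]}
wrist {'fx': 266.628, 'fy': 266.628, 'cx': 256.598, 'cy': 192.28, 'T_tool_cam': [[-0.001, -0.95, -0.312, 0.082], [1.0, -0.001, -0.001, 0.001], [0.001, -0.312, 0.95, -0.081], [0.0, 0.0, 0.0, 1.0]]}
```

View pics/scene0.png

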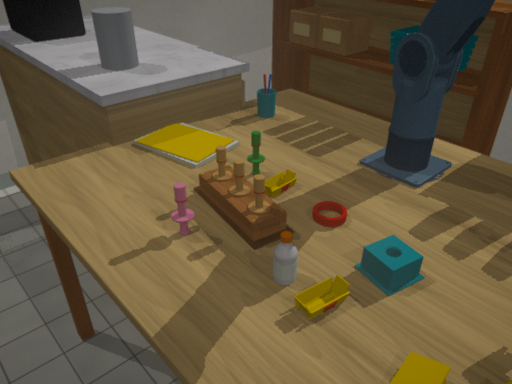

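View pics/side0.png

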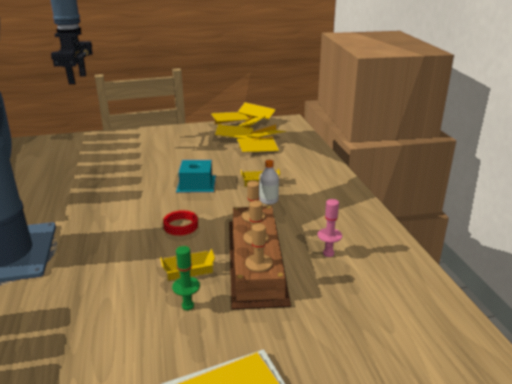

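View pics/wrist0.png

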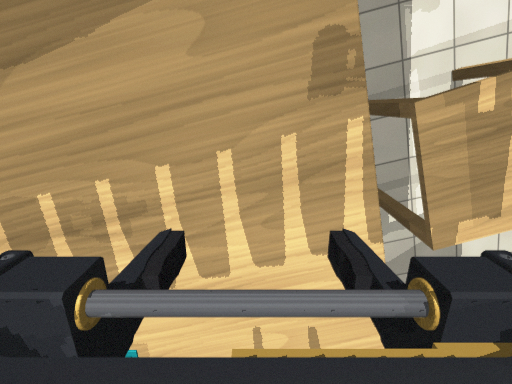

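The scene shows the rack with three beech pegs at about (221,160), (239,175) and (260,190). The teal stand is at (391,262), and the green peg (256,150) and pink peg (181,205) are look-alikes. Next I'll measure from the depth images.

```bash
cat >> h.py <<'E'
def cloud(im, wrist=None):
    d=np.asarray(im['depth']); v,u=np.mgrid[:d.shape[0],:d.shape[1]]
    P=np.stack([(u-im['cx'])/im['fx']*d,(v-im['cy'])/im['fy']*d,d],-1)
    if wrist is None:
        q=np.asarray(im['rotation']); r=R.from_quat(q,scalar_first=True) if q.shape==(4,) else R.from_matrix(q)
        o=np.asarray(im['origin'])
    else:
        T=np.asarray(im['T_tool_cam']); r0=R.from_quat(wrist['tool_rot'],scalar_first=True)
        r=r0*R.from_matrix(T[:3,:3]); o=np.array(wrist['tool_pos'])+r0.apply(T[:3,3])
    W=r.apply(P.reshape(-1,3)).reshape(P.shape)+o
    W[d<=0]=np.nan
    return W
def load(f): return {k:v for k,v in np.load('pics/'+f+'.npz').items()}
E
python3 - <<'E'
from h import *
for n in ('scene0.png','side0.png'):
    im=load(n); W=cloud(im); hsv=cv2.cvtColor(im['pixels'],cv2.COLOR_BGR2HSV); H,S,V=[hsv[...,i].astype(int) for i in range(3)]
    print(n)
    inb=(W[...,0]>.3)&(W[...,0]<1.0)&(abs(W[...,1])<.7)
    tab=inb&(abs(W[...,2])<.01); print('table z',np.nanmedian(W[...,2][tab]))
    def rep(name,m):
        k,l,st,c=cv2.connectedComponentsWithStats(m.astype(np.uint8))
        for i in range(1,k):
            if st[i,4]>15:
                p=W[l==i]; print(name,st[i,4],np.round(c[i]),'med',np.round(np.median(p,0),3),'min',np.round(np.percentile(p,3,0),3),'max',np.round(np.percentile(p,97,0),3))
    z=W[...,2]
    green=(H>35)&(H<100)&(S>100)
    rep('stand/green top',green&inb&(abs(z-.06)<.005))
    rep('headtop',inb&(z>.14)&(z<.16)&(H<30))
    rep('head',inb&(z>.112)&(z<.153)&(H<30))
    rep('wood top',inb&(abs(z-.06)<.004)&(H<30))
    rep('green/pink',inb&(z>.08)&((green)|(H>140))&(S>60))
    rep('all>15mm',inb&(z>.015)&(z<.25))
E
```

```text
scene0.png
table z -0.0007175027879329221
stand/green top 49 [254. 158.] med [ 0.419 -0.271  0.056] min [ 0.406 -0.296  0.055] max [ 0.435 -0.251  0.064]
stand/green top 1061 [393. 253.] med [0.491 0.266 0.059] min [0.445 0.219 0.056] max [0.536 0.308 0.061]
headtop 62 [220. 149.] med [ 0.566 -0.243  0.148] min [ 0.553 -0.256  0.141] max [ 0.577 -0.232  0.15 ]
headtop 74 [238. 163.] med [ 0.581 -0.148  0.148] min [ 0.568 -0.164  0.141] max [ 0.592 -0.14   0.15 ]
headtop 82 [259. 178.] med [ 0.596 -0.055  0.148] min [ 0.583 -0.068  0.141] max [ 0.606 -0.046  0.15 ]
head 157 [220. 153.] med [ 0.569 -0.239  0.135] min [ 0.555 -0.254  0.114] max [ 0.578 -0.231  0.15 ]
head 180 [238. 168.] med [ 0.584 -0.145  0.135] min [ 0.569 -0.162  0.113] max [ 0.592 -0.139  0.15 ]
head 203 [258. 183.] med [ 0.599 -0.052  0.136] min [ 0.584 -0.067  0.113] max [ 0.606 -0.045  0.15 ]
head 16 [174. 191.] med [ 0.76  -0.169  0.129] min [ 0.754 -0.178  0.113] max [ 0.761 -0.165  0.139]
head 97 [286. 236.] med [0.677 0.12  0.119] min [0.666 0.107 0.113] max [0.687 0.129 0.121]
wood top 1487 [241. 197.] med 
[... 3131 characters left out ...]
. 274.] med [ 0.407 -0.286  0.086] min [ 0.399 -0.291  0.08 ] max [ 0.416 -0.281  0.096]
all>15mm 1292 [248. 134.] med [0.705 0.559 0.029] min [0.609 0.43  0.017] max [0.813 0.694 0.043]
all>15mm 840 [195. 173.] med [0.484 0.226 0.051] min [0.438 0.208 0.017] max [0.531 0.301 0.059]
all>15mm 5120 [258. 239.] med [ 0.571 -0.196  0.058] min [ 0.516 -0.301  0.02 ] max [0.681 0.2   0.146]
all>15mm 689 [331. 226.] med [ 0.741 -0.175  0.069] min [ 0.723 -0.192  0.02 ] max [ 0.765 -0.152  0.137]
all>15mm 324 [180. 220.] med [0.421 0.024 0.02 ] min [ 0.38  -0.014  0.016] max [0.462 0.072 0.023]
all>15mm 1419 [187. 271.] med [ 0.41  -0.282  0.053] min [ 0.372 -0.301  0.016] max [ 0.474 -0.137  0.137]
```

```bash
cat >> h.py <<'E'
def down(yaw):  # tool z down, tool y along (-sin yaw, cos yaw)
    y=np.array([-np.sin(yaw),np.cos(yaw),0]); z=np.array([0,0,-1.]); x=np.cross(y,z)
    return R.from_matrix(np.c_[x,y,z]).as_quat(scalar_first=True)
E
python3 - <<'E'
from h import *
robot.movep([.578,-.153,.33],down(-.154).tolist())
robot.wait(.2)
s=robot.get_state(); print(s['clock'],np.round(s['tool_pos'],4),np.round(s['tool_rot'],4),np.round(s['joint_pos'],2),np.round(s['ft_force'],2))
im=snap('wrist','w1.png'); W=cloud(im,s); np.save('pics/w1s.npy',np.r_[s['tool_pos'],s['tool_rot']])
m=(W[...,2]>.142)&(W[...,2]<.158)
k,l,st,c=cv2.connectedComponentsWithStats(m.astype(np.uint8))
for i in range(1,k):
    if st[i,4]>100:
        (u,v),r=cv2.minEnclosingCircle(np.argwhere(l==i)[:,::-1].astype(np.float32))
        p=W[l==i]; print(st[i],c[i],(u,v,r),np.round(p.mean(0),4),np.round(np.percentile(p,[1,99],0),4).tolist())
E
```

```text
3.475 [ 0.5781 -0.1526  0.3299] [-0.      0.0766  0.9971  0.    ] [-0.33  0.5   0.71  1.69 -0.36  1.09  1.91] [ 0.45  0.07 -0.06]
[152 172  28  27 570] [165.15087719 184.82807018] (165.12069702148438, 184.70689392089844, 13.939513206481934) [ 0.5602 -0.2438  0.1484] [[0.5478, -0.2573, 0.1425], [0.5734, -0.2318, 0.1505]]
[243 172  27  27 548] [256.38321168 185.00729927] (256.239990234375, 185.0399932861328, 13.384401321411133) [ 0.5748 -0.1513  0.1484] [[0.5626, -0.164, 0.1433], [0.5881, -0.1386, 0.1504]]
[334 172  28  27 568] [347.61443662 185.25880282] (347.7348937988281, 185.40603637695312, 13.977797508239746) [ 0.5895 -0.0588  0.1482] [[0.5773, -0.0713, 0.1429], [0.6029, -0.0452, 0.1502]]
```

View pics/w1.png

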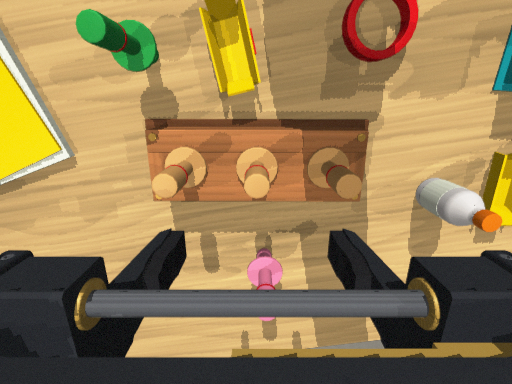

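The wrist view shows the three beech heads at (165,185), (256,185) and (348,185), spaced 94 mm apart. They agree with the other two cameras to within 3 mm. Starting with peg 1.

```bash
cat >> h.py <<'E'
YAW=-.158
D=np.array([-np.sin(YAW),np.cos(YAW),0])
HEAD={1:np.array([.5615,-.245,0]),2:np.array([.5765,-.152,0]),3:np.array([.591,-.0595,0])}
def F(n=4):
    f=[]
    for _ in range(n):
        robot.wait(.02); f.append(robot.get_state()['ft_force'])
    return np.mean(f,0)
def row(f): return round(float(np.dot(f,D)),2)
def rock(i,lim=6.0,maxd=9):
    q=down(YAW).tolist(); p=HEAD[i].copy()
    robot.movep([p[0],p[1],.26],q)
    robot.command_gripper(.07)
    robot.servo_line([p[0],p[1],.173],vel=.12)
    f0=F(6); print('base',np.round(f0,2),robot.get_state()['clock'])
    robot.command_gripper(.02,f_grip=4)
    off=0.0
    for k in range(6):
        f=F()-f0; print('gentle',off,np.round(f,2),row(f),robot.get_state()['width'])
        if abs(row(f))<1: break
        off+=np.sign(row(f))*.0007   # move the way we are pushed
        robot.servo_line((np.r_[p[:2],.173]+D*off).tolist(),vel=.02)
    robot.command_gripper(.02,f_grip=25)
    c=np.r_[p[:2],.173]+D*off
    f1=F(); print('firm grip',np.round(f1-f0,2),row(f1-f0),robot.get_state()['width'])
    out={}
    for sgn,name in ((1,'left'),(-1,'right')):
        for k in range(1,maxd+1):
            robot.servo_line((c+D*sgn*k*.001).tolist(),vel=.02)
            f=F(2)-f0; s=robot.get_state()
            act=np.dot(np.array(s['tool_pos'])-c,D)*1000
            print(name,k,'act %.2f'%act,'row',row(f),'z %.1f'%f[2],'w %.4f'%s['width'])
            if abs(row(f))>lim: break
        out[name]=k
        for kk in range(k-2,-1,-2): robot.servo_line((c+D*sgn*kk*.001).tolist(),vel=.03)
        robot.servo_line(c.tolist(),vel=.03)
    print(out,robot.get_state()['clock'],'end row',row(F()-f0))
    return c,f0
def release(c):
    robot.command_gripper(.07); robot.servo_line([c[0],c[1],.26],vel=.15)
E
python3 - <<'E'
from h import *
c,f0=rock(1); np.save('c.npy',c)
E
```

```text
base [-0.02 -0.25  0.05] 5.5
gentle 0.0 [-0.33 -0.78  0.3 ] -0.82 0.027828706505150277
firm grip [-0.28 -1.78  0.06] -1.8 0.027170757195496123
left 1 act 0.04 row -5.02 z 0.3 w 0.0274
left 2 act 0.37 row -6.84 z -1.2 w 0.0273
right 1 act -0.50 row -2.15 z 1.6 w 0.0272
right 2 act -1.00 row 1.25 z 1.5 w 0.0274
right 3 act -1.74 row 4.77 z 1.4 w 0.0275
right 4 act -2.08 row 6.7 z 2.3 w 0.0273
{'left': 2, 'right': 4} 9.5083 end row -1.18
```

Peg 1 is firm: the force rises steadily and total movement is about 2.4 mm over ±6.8 N. Next is peg 2.

```bash
python3 - <<'E'
from h import *
release(np.load('c.npy'))
c,f0=rock(2); np.save('c.npy',c)
E
```

```text
base [-0.12 -0.06  0.07] 12.7333
gentle 0.0 [-0.1  -0.29 -0.71] -0.3 0.02776838463233159
firm grip [ 0.21 -0.17 -0.49] -0.13 0.027289630510243905
left 1 act 1.16 row -0.08 z -1.1 w 0.0272
left 2 act 2.22 row 0.3 z -1.1 w 0.0274
left 3 act 3.09 row 0.39 z -0.9 w 0.0272
left 4 act 4.07 row -0.55 z -1.0 w 0.0275
left 5 act 5.01 row -0.23 z -0.8 w 0.0271
left 6 act 5.56 row -1.22 z -0.6 w 0.0277
left 7 act 6.10 row -4.23 z -0.9 w 0.0274
left 8 act 6.63 row -6.17 z 0.2 w 0.0273
right 1 act -1.07 row 0.07 z -1.2 w 0.0274
right 2 act -2.07 row -0.21 z -1.1 w 0.0274
right 3 act -3.08 row -0.09 z -1.2 w 0.0275
right 4 act -4.07 row -0.39 z -1.2 w 0.0275
right 5 act -5.03 row 0.41 z -1.4 w 0.0273
right 6 act -5.58 row 1.43 z -1.5 w 0.0273
right 7 act -6.21 row 4.25 z 1.1 w 0.0272
right 8 act -6.80 row 5.55 z 1.5 w 0.0273
right 9 act -7.22 row 6.64 z 2.3 w 0.0273
{'left': 8, 'right': 9} 21.1083 end row -0.2
```

Peg 2 is loose: about ±5.5 mm of free play at under 1.5 N, then a wall on both sides. Before lifting it I'll work out the stand hole position from the existing images.

```bash
cat >> h.py <<'E'
def rayz(im,u,v,z):
    q=np.asarray(im['rotation']); r=R.from_quat(q,scalar_first=True) if q.shape==(4,) else R.from_matrix(q); o=np.asarray(im['origin'])
    uv=np.stack([(np.asarray(u,float)-im['cx'])/im['fx'],(np.asarray(v,float)-im['cy'])/im['fy'],np.ones_like(np.asarray(u,float))],-1)
    d=r.apply(uv); return o+d*((z-o[2])/d[...,2])[...,None]
E
python3 - <<'E'
from h import *
for n,(u0,u1,v0,v1) in (('scene0.png',(350,430,230,295)),('side0.png',(170,222,152,198))):
    im=load(n); W=cloud(im); z=W[...,2]
    hsv=cv2.cvtColor(im['pixels'],cv2.COLOR_BGR2HSV); teal=(hsv[...,0]>75)&(hsv[...,0]<105)&(hsv[...,1]>90)
    top=teal&(abs(z-np.nanmedian(z[teal&(abs(z-.058)<.005)]))<.004); top[:v0]=0;top[v1:]=0;top[:,:u0]=0;top[:,u1:]=0
    ys,xs=np.nonzero(top); P=rayz(im,xs,ys,.06)[:,:2]
    (cx,cy),wh,a=cv2.minAreaRect((P*1000).astype(np.float32)); print(n,'top rect',cx,cy,wh,a)
    h=cv2.convexHull(np.c_[xs,ys].astype(np.int32)); hm=np.zeros(top.shape,np.uint8); cv2.fillConvexPoly(hm,h,1)
    hm=cv2.erode(hm,np.ones((5,5)))
    hole=(hm>0)&~top
    k,l,st,c=cv2.connectedComponentsWithStats(hole.astype(np.uint8)); i=1+np.argmax(st[1:,4])
    ys,xs=np.nonzero(l==i); P=rayz(im,xs,ys,.06)*1000
    print('hole',st[i],c[i],'mean',P.mean(0),'min',P.min(0),'max',P.max(0))
    cv2.imwrite('pics/z_'+n,cv2.resize(im['pixels'][v0-10:v1+10,u0-10:u1+10],None,fx=6,fy=6,interpolation=cv2.INTER_NEAREST))
E
```

```text
scene0.png top rect 491.73406982421875 263.4227294921875 (92.75397491455078, 95.25389099121094) 78.21851348876953
hole [385 248  15  10  94] [392.29787234 252.59574468] mean [492.22757869 263.69829478  60.        ] min [477.23860995 249.48328312  60.        ] max [506.13473593 278.41344501  60.        ]
side0.png top rect 485.9012756347656 247.70852661132812 (95.50440979003906, 88.93051147460938) 77.02208709716797
hole [190 165  12   4  32] [195.4375 166.75  ] mean [486.19059312 247.9431217   60.        ] min [470.61067767 237.76047936  60.        ] max [502.5487143  260.25030792  60.        ]
```

```bash
python3 - <<'E'
from h import *
c=np.load('c.npy'); print(robot.get_state()['clock'])
robot.servo_line([c[0],c[1],.345],vel=.1)
s=robot.get_state(); print(s['clock'],s['width'],np.round(F(),2))
g=np.array([.488,.2615]); q=down(-.158).tolist()
robot.movep([.505,.20,.345],q)   # offset, stand in the wrist view
robot.wait(.1); s=robot.get_state(); print(s['clock'],np.round(s['tool_pos'],4),np.round(s['tool_rot'],4),s['width'],np.round(s['joint_pos'],2))
np.save('pics/w2s.npy',np.r_[s['tool_pos'],s['tool_rot']]); snap('wrist','w2.png'); snap('scene','scene2.png'); snap('side','side2.png')
E
```

```text
21.175
23.0417 0.02714432127414378 [ 0.04  0.23 -1.65]
24.5583 [0.5057 0.1984 0.3452] [ 3.000e-04  8.030e-02  9.968e-01 -1.000e-04] 0.027458401291401632 [-1.05  0.38  0.76  1.81 -0.29  1.07  1.23]
```

View pics/w2.png

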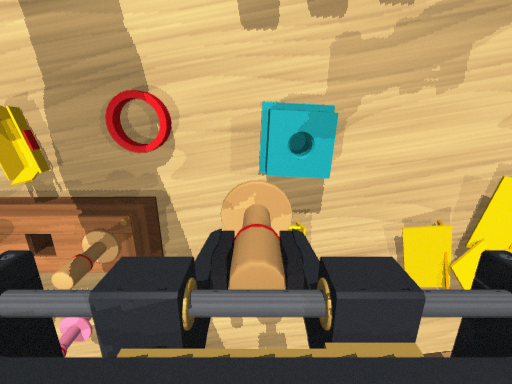

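View pics/scene2.png

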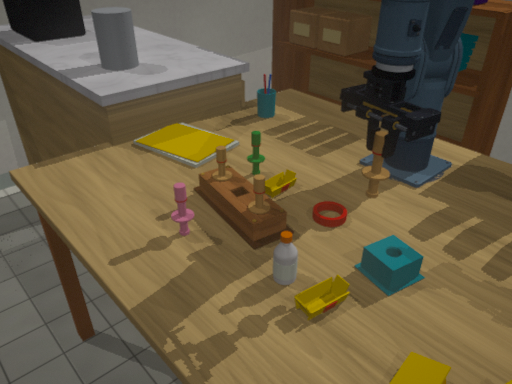

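View pics/z_scene0.png

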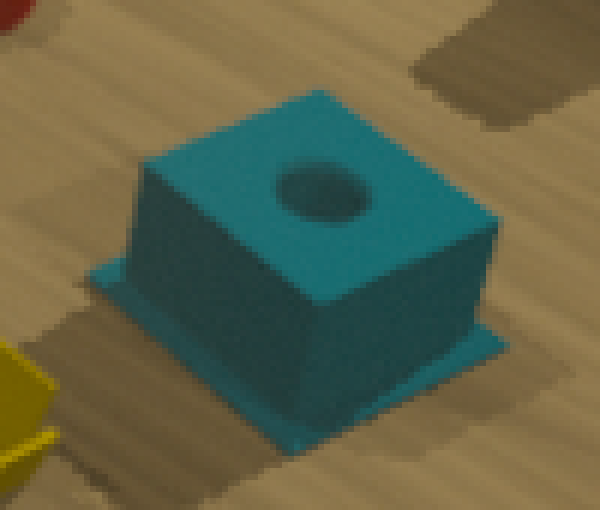

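The wrist view shows the peg held upright in the jaws and the stand hole at about (301,143). The scene view shows the middle hole empty and the other pegs in place. I'll measure the hole and the held peg in the same camera frames so that calibration bias cancels.

```bash
python3 - <<'E'
from h import *
w=np.load('pics/w2s.npy'); s=dict(tool_pos=w[:3],tool_rot=w[3:])
im=load('w2.png'); W=cloud(im,s); z=W[...,2]
T=im['T_tool_cam']; r0=R.from_quat(w[3:],scalar_first=True)
imw=dict(im); imw['rotation']=(r0*R.from_matrix(T[:3,:3])).as_quat(scalar_first=True); imw['origin']=w[:3]+r0.apply(T[:3,3])
hsv=cv2.cvtColor(im['pixels'],cv2.COLOR_BGR2HSV); teal=(hsv[...,0]>75)&(hsv[...,0]<105)&(hsv[...,1]>90)
teal[:90]=0; teal[190:]=0
top=teal&(abs(z-.06)<.005); ys,xs=np.nonzero(top); print('z top',np.median(z[top]))
P=rayz(imw,xs,ys,.06)[:,:2]; print('wrist rect',cv2.minAreaRect((P*1000).astype(np.float32)))
h=cv2.convexHull(np.c_[xs,ys].astype(np.int32)); hm=np.zeros(top.shape,np.uint8); cv2.fillConvexPoly(hm,h,1)
V=hsv[...,2].astype(int); hole=(cv2.erode(hm,np.ones((7,7)))>0)&(V<.85*np.median(V[top]))
k,l,st,c=cv2.connectedComponentsWithStats(hole.astype(np.uint8)); i=1+np.argmax(st[1:,4]); ys,xs=np.nonzero(l==i)
P=rayz(imw,xs,ys,.06)*1000; print('wrist hole',st[i],c[i],P.mean(0),(P.min(0)+P.max(0))/2, np.ptp(P,0))
# held peg: scene & side clouds
for n in ('scene2.png','side2.png'):
    im=load(n); W=cloud(im); 
    near=(np.hypot(W[...,0]-w[0],W[...,1]-w[1])<.035)
    for za,zb,nm,rad in ((.182,.232,'shank',.010),(.242,.272,'stem',.010),(.185,.192,'foot',.013)):
        m=near&(W[...,2]>za)&(W[...,2]<zb)
        rows=np.unique(np.nonzero(m)[0]); C=[]
        for r_ in rows:
            us=np.nonzero(m[r_])[0]
            if len(us)<4: continue
            p=np.median(W[r_,us],0); uc=(us.min()+us.max())/2
            q=rayz(im,np.array([uc]),np.array([r_]),p[2])[0]
            d=p[:2]-np.asarray(im['origin'])[:2]; d/=np.linalg.norm(d)
            C.append(np.r_[q[:2]+d*rad,p[2],len(us)])
        if C: C=np.array(C); print(n,nm,len(C),np.round(C.mean(0),4),'off from TCP',np.round((C.mean(0)[:2]-w[:2])*1000,1))
E
```

```text
z top 0.058848259345300136
wrist rect ((486.57879638671875, 263.1214599609375), (89.77290344238281, 89.56695556640625), 78.08084106445312)
wrist hole [288 130  27  26 519] [300.79190751 142.83044316] [483.6789783  263.74522357  60.        ] [483.68580465 263.5884857   60.        ] [3.40377827e+01 3.57821831e+01 1.13686838e-13]
scene2.png shank 17 [ 0.505   0.1966  0.2014 10.5294] off from TCP [-0.7 -1.8]
scene2.png stem 14 [0.5051 0.196  0.2578 9.7857] off from TCP [-0.6 -2.4]
scene2.png foot 5 [0.5021 0.1959 0.1896 7.8   ] off from TCP [-3.6 -2.5]
side2.png shank 17 [0.505  0.1981 0.2048 7.8235] off from TCP [-0.7 -0.3]
side2.png stem 11 [0.5056 0.1998 0.2567 7.5455] off from TCP [-0.1  1.4]
side2.png foot 3 [0.5058 0.2007 0.188  7.3333] off from TCP [0.1 2.3]
```

```bash
python3 - <<'E'
from h import *
robot.servo_line([.4885,.2632,.345],vel=.12)
robot.servo_line([.4885,.2632,.236],vel=.12); robot.wait(.15)
s=robot.get_state(); print(s['clock'],np.round(s['tool_pos'],4),np.round(F(),2))
for n in ('scene','side'):
    snap(n,n+'3.png')
a=load('scene3.png')['pixels'][160:300,340:450]; b=load('side3.png')['pixels'][100:210,150:240]
a=cv2.resize(a,(440,560),interpolation=cv2.INTER_CUBIC); b=cv2.resize(b,(360,440),interpolation=cv2.INTER_CUBIC)
o=np.zeros((560,800,3),np.uint8); o[:,:440]=a; o[:440,440:]=b; cv2.imwrite('pics/hover3.png',o)
E
```

```text
26.6083 [0.4889 0.2634 0.2367] [-0.14 -0.27 -1.44]
```

View pics/hover3.png

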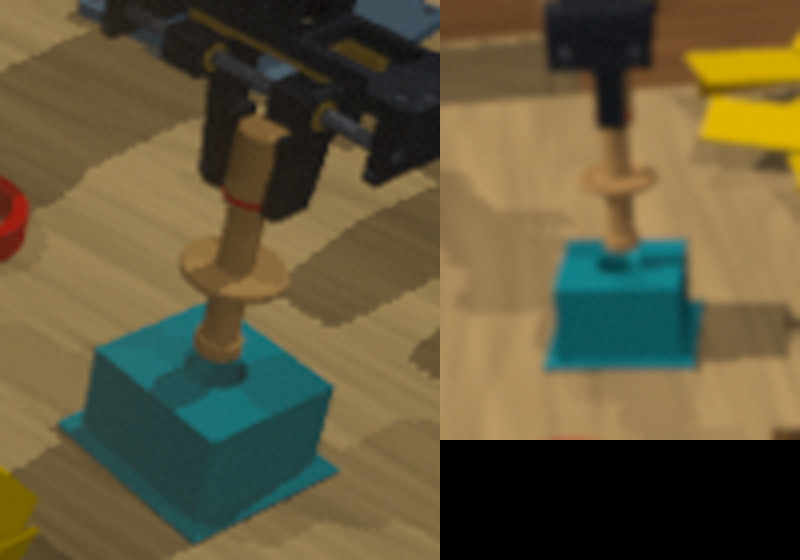

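```bash
python3 - <<'E'
from h import *
def proj(im,p):
    q=np.asarray(im['rotation']); r=R.from_quat(q,scalar_first=True) if q.shape==(4,) else R.from_matrix(q)
    c=r.inv().apply(np.asarray(p)-np.asarray(im['origin'])); return np.array([im['cx']+im['fx']*c[...,0]/c[...,2],im['cy']+im['fy']*c[...,1]/c[...,2]]).T
for n in ('scene','side'):
    im=load(n+'3.png'); im0=load(n+'0.png')
    d=cv2.absdiff(im['pixels'],im0['pixels']).max(2)
    hsv=cv2.cvtColor(im['pixels'],cv2.COLOR_BGR2HSV)
    wood=(hsv[...,0]<28)&(hsv[...,1]>50)&(d>25)
    W=cloud(im); near=(np.hypot(W[...,0]-.4885,W[...,1]-.263)<.04)&(W[...,2]>.07)&(W[...,2]<.2)
    m=wood&near
    for r_ in range(150,260):
        us=np.nonzero(m[r_])[0]
        if len(us)>3 :
            uc=(us.min()+us.max())/2; zz=np.median(W[r_,us,2]); 
            # expected column of nominal axis at that row
            zs=np.linspace(.06,.2,141); ax=proj(im,np.c_[np.full(141,.4889),np.full(141,.2634),zs]); 
            e=np.interp(r_,ax[::-1,1],ax[::-1,0])
            if r_%2==0: print(n,r_,us.min(),us.max(),uc,'z%.3f'%zz,'axis col %.1f diff %.1f'%(e,uc-e))
    print(n,'hole nominal px',proj(im,[.4889,.2634,.06]),'scale px/mm',np.linalg.norm(proj(im,[.4889,.2634,.16])-proj(im,[.4889,.2634,.06]))/100)
E
```

```text
scene 194 390 394 392.0 z0.199 axis col 405.1 diff -13.1
scene 196 390 397 393.5 z0.195 axis col 405.1 diff -11.6
scene 198 390 398 394.0 z0.192 axis col 405.0 diff -11.0
scene 200 390 404 397.0 z0.190 axis col 404.5 diff -7.5
scene 202 389 407 398.0 z0.192 axis col 404.1 diff -6.1
scene 204 390 419 404.5 z0.191 axis col 403.7 diff 0.8
scene 206 392 418 405.0 z0.188 axis col 403.2 diff 1.8
scene 208 395 417 406.0 z0.185 axis col 402.8 diff 3.2
scene 210 396 416 406.0 z0.182 axis col 402.3 diff 3.7
scene 212 397 416 406.5 z0.177 axis col 401.9 diff 4.6
scene 214 396 411 403.5 z0.167 axis col 401.4 diff 2.1
scene 216 396 405 400.5 z0.160 axis col 401.0 diff -0.5
scene 218 395 405 400.0 z0.154 axis col 400.5 diff -0.5
scene 220 394 404 399.0 z0.150 axis col 400.1 diff -1.1
scene 222 394 404 399.0 z0.144 axis col 399.7 diff -0.7
scene 224 394 404 399.0 z0.139 axis col 399.2 diff -0.2
scene 226 385 403 394.0 z0.134 axis col 398.8 diff -4.8
scene 228 386 401 393.5 z0.130 axis col 398.3 diff -4.8
scene 230 387 411 399.0 z0.128 axis col 397.9 diff 1.1
scene 232 389 410 399.5 z0.128 axis col 
[... 248 characters left out ...]
389 399 394.0 z0.093 axis col 395.2 diff -1.2
scene 244 389 399 394.0 z0.087 axis col 394.8 diff -0.8
scene 246 389 399 394.0 z0.083 axis col 394.3 diff -0.3
scene 248 390 399 394.5 z0.078 axis col 393.9 diff 0.6
scene hole nominal px [393.04040019 251.85827704] scale px/mm 0.3888534147653449
side 150 192 197 194.5 z0.109 axis col 194.8 diff -0.3
side 152 192 198 195.0 z0.103 axis col 194.9 diff 0.1
side 154 193 198 195.5 z0.097 axis col 195.1 diff 0.4
side 156 193 198 195.5 z0.091 axis col 195.2 diff 0.3
side 158 193 199 196.0 z0.085 axis col 195.3 diff 0.7
side 160 191 198 194.5 z0.080 axis col 195.5 diff -1.0
side hole nominal px [195.77415036 164.47315007] scale px/mm 0.32194516623959507
```

Peg and hole line up to within about 1 px in both views. Inserting under force watch.

```bash
python3 - <<'E'
from h import *
x,y=.4885,.2632; f0=F(6); z=.236
while z>.160:
    st=.003 if z>.185 or z<.18 else .003
    if z<.178: st=.001
    z-=st; robot.servo_line([x,y,z],vel=.04); s=robot.get_state(); f=F(2)-f0
    print('%.3f'%z,np.round(f,1),'act',np.round(s['tool_pos'],4))
    if np.linalg.norm(f)>7: print('STOP'); break
print(robot.get_state()['clock'])
E
```

```text
0.233 [-0.   0.7  0.4] act [0.4883 0.2631 0.2327]
0.230 [-0.2  0.4 -0.2] act [0.4884 0.2631 0.2297]
0.227 [-0.5  0.3 -0.2] act [0.4884 0.2632 0.2268]
0.224 [-0.3  0.9 -0. ] act [0.4884 0.2631 0.2238]
0.221 [-0.1  0.5 -0.2] act [0.4884 0.2632 0.2208]
0.218 [-0.3  0.1  0.2] act [0.4884 0.2632 0.2178]
0.215 [-0.4  0.3  0.3] act [0.4884 0.2632 0.2148]
0.212 [-0.3  0.1  0. ] act [0.4884 0.2631 0.2118]
0.209 [-0.6  0.4  0.3] act [0.4884 0.2631 0.2088]
0.206 [ 0.4  0.2 -0.6] act [0.4884 0.2631 0.2058]
0.203 [ 0.1  0.1 -0.5] act [0.4884 0.2631 0.2028]
0.200 [-0.   0.5  0.2] act [0.4884 0.2631 0.1998]
0.197 [ 0.6  0.4 -0.2] act [0.4884 0.2631 0.1968]
0.194 [-0.1  0.4 -0.2] act [0.4884 0.2631 0.1938]
0.191 [ 0.6  0.2 -0.4] act [0.4884 0.2632 0.1908]
0.188 [ 0.1  0.5 -0.5] act [0.4884 0.2631 0.1878]
0.185 [-0.5  0.   0. ] act [0.4884 0.2631 0.1848]
0.182 [-0.3  0.2 -0.3] act [0.4884 0.2631 0.1818]
0.179 [0.6 0.7 0.5] act [0.4884 0.2631 0.1788]
0.176 [-0.4  0.4  0.3] act [0.4884 0.2631 0.1758]
0.175 [ 0.1  0.7 -0.2] act [0.4885 0.2632 0.175 ]
0.174 [ 0.6  0.  -0.1] act [0.4885 0.2632 0.174 ]
0.173 [-0.5 -0.4 -0. ] act [0.4885 0.2632 0.173 ]
0.172 [-3.4 -1.6 10.1] act [0.4886 0.2631 0.1728]
STOP
33.675
```

The shoulder touched down at exactly the expected height. Releasing, retreating and checking.

```bash
python3 - <<'E'
from h import *
robot.servo_line([.4885,.2632,.1728],vel=.03)
robot.command_gripper(.06,f_grip=10)
robot.servo_line([.4885,.2632,.26],vel=.15)
robot.servo_line([.44,.30,.34],vel=.25); robot.wait(.2)
for n in ('scene','side'):
    im=snap(n,n+'4.png'); W=cloud(im); im0=load(n+'0.png'); W0=cloud(im0); z=W[...,2]
    for nm,(cx,cy) in dict(p1=(.5615,-.245),p3=(.591,-.0595),stand=(.488,.263)).items():
        for V in (W0,W):
            m=(np.hypot(V[...,0]-cx,V[...,1]-cy)<.035)&(V[...,2]>.14)&(V[...,2]<.17)
            if m.sum(): p=V[m]; print(n,nm,m.sum(),np.round(np.median(p,0),4),'zmax %.4f'%np.percentile(p[:,2],97))
    m=(np.hypot(W[...,0]-.488,W[...,1]-.263)<.035)&(z>.061)&(z<.072); print('shoulder z',np.round(np.percentile(z[m],[10,50,90]),4))
print(robot.get_state()['clock'])
a=load('scene4.png')['pixels'];b=load('side4.png')['pixels']
cv2.imwrite('pics/fin4.png',np.hstack([a[60:360,100:500],b[60:360,100:500]]))
E
```

```text
scene p1 62 [ 0.5661 -0.2426  0.1475] zmax 0.1500
scene p1 63 [ 0.566  -0.2416  0.147 ] zmax 0.1500
scene p3 82 [ 0.5963 -0.0547  0.1475] zmax 0.1502
scene p3 82 [ 0.5958 -0.0547  0.1479] zmax 0.1501
scene stand 125 [0.4944 0.2645 0.148 ] zmax 0.1502
shoulder z [0.0627 0.065  0.0667]
side p1 120 [ 0.5604 -0.2519  0.1462] zmax 0.1489
side p1 119 [ 0.5596 -0.252   0.1468] zmax 0.1487
side p3 72 [ 0.59   -0.0647  0.1462] zmax 0.1484
side p3 77 [ 0.5902 -0.0649  0.1463] zmax 0.1486
side stand 45 [0.4888 0.2547 0.1453] zmax 0.1477
shoulder z [0.0616 0.0629 0.0664]
36.15
```

View pics/fin4.png

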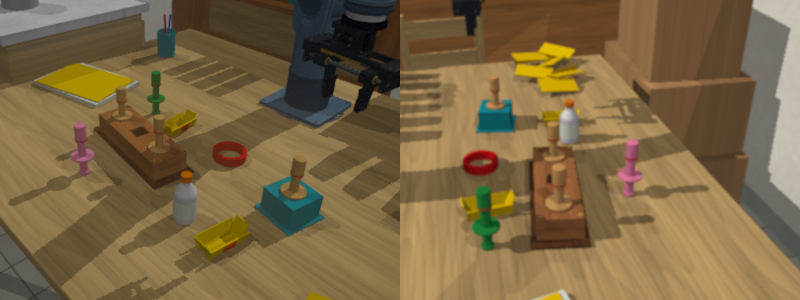

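The peg stands upright in the stand with its head top at 0.150 m, the same height as the racked pegs. The rack and the bystanders are where they were, and the gripper is clear.

```bash
python3 -c "
from h import *
robot.hand_in(); print(robot.get_state()['clock'])"
```

```text
the job is handed in; nothing more can be done
the job is handed in; nothing more can be done
```

The loose peg was peg_2, in the middle hole; it now stands upright in the teal stand with its shoulder down. I handed the job in at about 36 s on the robot clock.

- **Finding the loose peg:** Peg_1 was firm: the force rose steadily, with about 2.4 mm of total movement over ±6.8 N. Peg_2 moved freely about 5.5 mm each way at under 1.5 N, then met a wall on both sides. I did not rock peg_3, since peg_2 had already shown the play.
- **Moving it:** Peg_2 lifted straight out and went into the stand hole with no sideways force. Its shoulder touched down at the expected height with about 10 N, after which I released it and backed off.
- **Last checks:** In the scene view, peg_2's head top was at 0.150 m, matching the seated pegs. Peg_1 and peg_3 were within 1 mm of where they started, and the other objects looked unmoved.
- **Disagreements:** The side camera put the stand's y position about 15 mm off the scene and wrist views. I did not use its y value, and the clean insertion bore that out. The wrist view also differed from the other two cameras by up to 3 mm on the peg heads, so I used averages.

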